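# Stow the spray can in the door rack and snap the cupboard shut

### The job

The small wooden cupboard on the workbench is held shut by a sprung roller catch. Pull its door through the catch and swing it wide open, stand the slim spray can upright in the metal rack on the inside of the door (set it down, do not drop it), then push the door shut until it snaps home past the catch and stays shut. Go gently: never lean hard on the door or its handle, and leave the other things on the bench alone.

Things in the scene. Friction and masses are not known exactly. Their poses are not given: they have to be found in the camera images.
- cupboard: Fixed wooden cupboard, 160 deep (x) x 220 wide (y) x 220 mm high (z), with its single door on the -x side, standing on the bench. Origin at the centre of its underside; +z up. Its yaw and place vary. Walls 10 mm, flat top at z 220. Inside is empty space behind the door for the rack and can to swing into.
- door (a joint): Door hinge angle, rad; grows as the door opens (counter-clockwise from above) to a stop at 1.75. About 0 when shut: the catch and its buffer were screwed on by hand, so the true shut angle is anywhere from -0.005 to 0.005, and the door stops hard there. It swings with light friction and stays where it is left.
- striker (a point): Steel nose, 6 mm thick, standing 25 mm out of the inside face, 190 mm from the hinge line and 30 mm above the bench. Closing, it meets the catch's sprung roller at about 0.03 rad, which pushes back (up to about 20 N at push_spot), then snaps over at about 0.01 and pulls the door home. Not snapped, the door springs back to 0.025 or more. About 10 N at the handle reopens it. Axes as hinge.
- hinge (a point): Point on the vertical hinge line, 110 mm above the bench, at the door's outer face and right-hand edge (seen from the front). Its axes turn with the door: +y along the door leaf from hinge to free edge (leaf 220 mm long), +x from the outer face through the door to its inside, +z up; outer face at x = 0, inside face at x = 15 mm. Door leaf spans heights 4 to 216 mm.
- handle (a point): Steel handle on the outer face: an upright round bar 12 mm thick, 129 to 214 mm above the bench, its axis 45 mm out from the outer face and 160 mm from the hinge line, free above, joined to the door by one post at its lower end (139 mm above the bench). The point is on the bar axis 185 mm above the bench; axes as hinge.
- door_leaf: The wooden door leaf alone, without handle and rack, 15 x 220 x 212 mm, 0.4 to 0.7 kg. Origin on the hinge line at bench height; axes as hinge.
- push_spot (a point): Bare spot on the outer face of the door near its free edge, 200 mm from the hinge line and 185 mm above the bench, a good place to push the door (above 30 N is leaning hard); axes as hinge.
- rack_floor (a point): Open-topped sheet-metal rack on the inside of the door. The point is the centre of its inner floor, 72 mm above the bench; axes as hinge (y along the rack). Inside 48 mm (x, away from the door) x 112 mm (y), walls 4 mm thick reaching 41 mm above this point. The point lies 43 mm from the door's outer face and 100 mm from the hinge line.
- can_center (a point): Slim spray can, upright cylinder 42 mm in diameter, 130 mm high, 0.15 to 0.3 kg, grey with black cap, loose on the bench. The point is its centre, 65 mm above its foot. It must stand in the rack; its place is swapped at random with the tin's and the jar's.
- can: The same spray can; origin at the centre of its underside.
- tin_center (a point): Bystander: wide paint tin, 84 mm in diameter, 95 mm high; its centre.
- jar_center (a point): Bystander: glass jar of screws with steel lid, 66 mm in diameter, 85 mm high; its centre.
- wrench: Bystander: a 200 mm wrench lying on the bench to the left of the cupboard; origin under its middle.
Things that resemble listed ones, but are neither listed nor needed, are in the scene too. What is shaped like the can but green, purple or yellow is not meant.

How it is judged:
On the way, in this order (a step that is already met when the one before it is completed fails the run):
1. the door has been pulled through the catch and stands wide open (0.9 rad or more) (value of joint door above 0.9 rad), for 0.2 s.
2. the can stands upright in the door rack, let go, with the door still open (x of can_center in the frame of rack_floor between -0.016 and 0.016 m and y of can_center in the frame of rack_floor between -0.05 and 0.05 m and z of can_center in the frame of rack_floor between 0.057 and 0.073 m and angle between can_center's own z axis and vertical below 0.2 rad and contact force between the fingers and can below 0.1 N and value of joint door above 0.5 rad), for 0.2 s.
At the end, for the whole second after the job is handed in: The door is snapped shut past the catch (joint below 0.02 rad) and at rest; the can stands upright (within 0.2 rad) on the floor of the door rack, its centre between the rack's walls, let go and at rest (x of can_center in the frame of rack_floor between -0.016 and 0.016 m and y of can_center in the frame of rack_floor between -0.05 and 0.05 m and z of can_center in the frame of rack_floor between 0.057 and 0.073 m and angle between can_center's own z axis and vertical below 0.2 rad and contact force between the fingers and can below 0.1 N and value of joint door below 0.02 rad and velocity of joint door between -0.05 and 0.05 rad/s and linear speed of can below 0.03 m/s); the robot touches nothing.
It fails at once if the door leaf is pressed too hard: all contact forces on it together (fingers on its face plus the buffer behind it) exceed 75 N, that is about 32 N of push on the shut door (contact force between door_leaf and anything else above 75 N).
It fails at once if the door is slammed (swings shut faster than 2 rad/s) (velocity of joint door below -2 rad/s).
It fails at once if the can is dropped (falls freely, out of the fingers, faster than 0.6 m/s) (contact force between the fingers and can below 0.1 N and linear speed of can above 0.6 m/s).
It fails at once if a bystander (tin, jar or wrench) is moved by more than 15 mm (distance of any of tin_center, jar_center, wrench from where it was at the start of the episode above 0.015 m).
It also fails if it takes over 72 s, if anything falls off the work surface, if the arm or the gripper's body presses on something with over 40 N, if the wrist force passes 120 N, or if a joint passes its speed limit or range.

### The arm

A 7-joint arm with a two-finger parallel gripper is mounted at the origin on the work surface. World frame = base frame: x ahead of the robot, y to its left, z up, the work surface at z = 0. Lengths are in m, angles in rad, forces in N, time in s.
With the tool pointing down it reaches from about 0.4 to 0.875 m from the base axis. Payload 6.5 kg.
Tool frame: the origin (TCP) lies between the finger pads; the fingertips stand 25 mm ahead of it and the grasp point (between the pads) lies 6 mm ahead of it; z points along the fingers, y is the direction in which the jaws open and shut (so a half turn about z gives the same grasp; the last joint's range is limited). The gripper opens to 85 mm and grips with 20 to 120 N. Pads are 22 mm wide; open, the fingers measure 114 mm over their backs; the gripper's body (76 mm by 85 mm) begins 54 mm behind the grasp point. The pads swing forward as they close: fully open they stand 13 mm farther back than shut.
Start: joints at [-1.264, 0.536, -0.004, 1.538, 0.003, 1.067, -0.071], TCP at [0.237, 0.605, 0.256] pointing down, gripper open.
Joint ranges: [-2.7, 2.7], [-0.37, 2.16], [-1.27, 1.26], [0.24, 2.4], [-1.31, 4.45], [0.19, 1.91], [-2.76, 2.76]. Speed limits (rad/s): [2.39, 2.39, 3.14, 3.14, 3.14, 3.14, 3.14].

### API

Orientations are given as a unit quaternion [w, x, y, z].
In Python, from rig import arm gives the robot as it stands.
- The arm moves only by the tool send_rows, never from a script. Its arguments are lists of equal length, an entry for each row: "slide": the shift along the world's x, y, z in cm, a list of three; "twist": the turn about the world's z in degrees; "grip": the opening, from 0 (shut) to 1 (fully open). In form: {"slide": [[x, y, z], ...], "twist": [twist, ...], "grip": [grip, ...]}. A call has 1 to 8 rows; each row shifts and turns the pose as measured when the row begins; what a row does not reach is not made up. A row lasts 1/10 s, in which the tool goes at most 50 mm and 8.59 degrees, less where a joint would pass 70% of its speed; a pose out of reach is approached as far as the arm can. A call with a gripper value outside its range is refused whole. The fingers move at their own pace and stop on an object; the grip force is fixed at half the most. Time passes only in rows, so rows that do not move let the fingers close. It gives the time, the measured TCP pose, the force and the opening at its end, in the units of the state.
- arm.sense(): the state, without advancing time (a new reading comes with each control period).
- arm.camera(name): name is "scene" or "side" or "wrist"; returns the picture (400x640x3 uint8, red, green, blue); there is no depth.
- arm.get_calibration(name): a dict with "vertical_fov" (degrees; the focal length in pixels is half the picture's height over the tangent of half this angle, whatever the lens; pixels are square), "cx", "cy" (the principal point, pixels), "R" (3x3) and "t" (3): a world point X has camera coordinates R X + t; the wrist camera has in their place "hand_eye" (4x4, takes a point from camera to tool coordinates, whose origin is the TCP and whose axes are the flange's). Camera axes: x right, y down, z forward; pixel columns grow to the right and rows downward; lengths in m; the calibration is good to about 2 mm. A picture is of the moment at which its call begins: read the wrist's pose just before it. get_calibration takes no time and is no camera call.
- arm.finish_job(): hands the job in, once; it reports no verdict.
The state is a dict: "time_s": time; "joint_positions": joint angles; "dq": joint speeds; "effort": joint torques, N m; "ee_pos": TCP position; "tool_rot": TCP orientation; "ft_force": force on the tool from outside, world axes, zero at the start; "ft_torque": the same for the moment, N m; "finger_gap": finger opening in m.
Only numpy, scipy, OpenCV 4.12 (cv2) and the standard library are available. Lean on these libraries where they do the work, as an engineer would, in place of code of your own. Each camera call takes 0.05 s, during which the arm holds its last target. There are 200 camera calls.

## Working session

There is one attempt and no reset: what is moved stays moved. The work goes in short steps, Python scripts to look and compute and a tool call to move; the robot and the scene stay as the last step left them, time stands still between calls to the robot, and variables do not carry over. Pictures are saved under pics/ and viewed, about 8 in all and at most 12, crops included, and the job is handed in when it is done.

Besides the shell and the picture viewer there is one more tool, called after ">>>" as name(argument=value, ...) on one line, values as JSON. send_rows: Moves the arm, as the interface text tells. Its arguments: {"type":"object","properties":{"slide":{"type":"array"},"twist":{"type":"array"},"grip":{"type":"array"}},"required":["slide","twist","grip"]}

```bash
ls; mkdir -p pics; python3 - <<'E'
from rig import arm
import cv2, json
s=arm.sense(); print(s)
for n in ("scene","side","wrist"):
    im=arm.camera(n); cv2.imwrite(f"pics/{n}0.png",im[:,:,::-1]); print(n,arm.get_calibration(n))
E
```

```text
pics
{'time_s': 0.0, 'joint_positions': array([-1.26420466,  0.53718826, -0.00443609,  1.5388378 ,  0.00255652,
        1.06730795, -0.07122413]), 'dq': array([-0.00040259,  0.00037501, -0.00094217, -0.00085982, -0.00127251,
        0.00125504,  0.00133607]), 'effort': array([-3.01323935e-04, -5.83423376e+01,  1.04853585e+00, -2.59110385e+01,
        1.22581833e-02,  9.45778942e-03,  1.04705313e-05]), 'ee_pos': array([0.23653466, 0.60481552, 0.25541252]), 'tool_rot': array([-1.16062268e-04,  1.85306242e-01,  9.82680438e-01, -8.60163954e-04]), 'ft_force': array([0.20463273, 0.50545381, 0.13247107]), 'ft_torque': array([-0.03592719,  0.01083695,  0.00478883]), 'finger_gap': 0.08531821150924393}
scene {'vertical_fov': 54.376955959153634, 'cx': 321.39842859224933, 'cy': 192.9177600605844, 'R': array([[ 0.77315277,  0.63415894,  0.00878754],
       [ 0.47886535, -0.57462536, -0.66369697],
       [-0.41583983,  0.5173472 , -0.74794994]]), 't': array([-0.45452726, -0.17526776,  1.42837443])}
side {'vertical_fov': 49.877496990479976, 'cx': 314.8002329198797, 'cy': 197.4478883154437, 'R': array([[ 0.68432617, -0.72913876, -0.00737365],
       [-0.50310481, -0.46481617, -0.72858183],
       [ 0.52780986,  0.50229732, -0.68491908]]), 't': array([-0.38423967,  0.4059918 ,  1.01064988])}
wrist {'vertical_fov': 67.68769055652609, 'cx': 313.86637586123027, 'cy': 197.17934193770878, 'hand_eye': array([[-4.61282168e-05, -9.55090220e-01, -2.96315153e-01,
         7.62240560e-02],
       [ 9.99999942e-01, -1.43713475e-04,  3.07547959e-04,
         4.47014409e-04],
       [-3.36320528e-04, -2.96315122e-01,  9.55090171e-01,
        -1.16849323e-01],
       [ 0.00000000e+00,  0.00000000e+00,  0.00000000e+00,
         1.00000000e+00]])}
```

View pics/scene0.png

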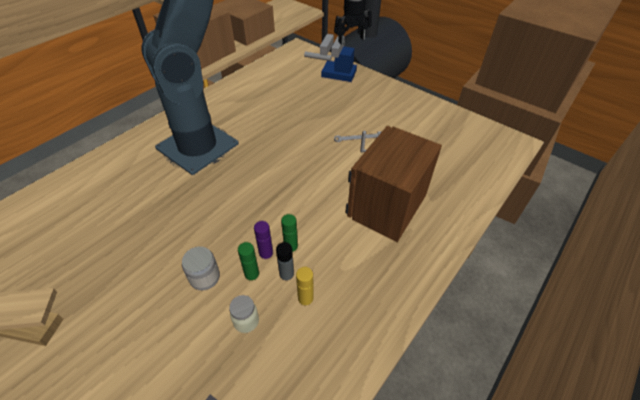

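View pics/side0.png

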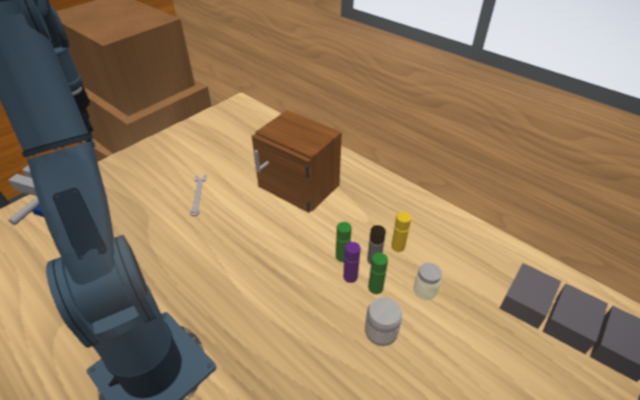

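Scene picture: the grey can with a black cap stands at about (285,262), and the cupboard at (395,185). The look-alikes are green (249,261), green (289,232), purple (263,240) and yellow (305,286). The tin is at (200,268), the jar at (243,314), and the wrench at (360,138). Side picture: the same can is at (377,245), the handle at (260,162), and the cupboard at (298,160). Only the grey/black one fits the description, so I'll confirm it in an enlarged crop.

```bash
python3 - <<'E'
import cv2, numpy as np
a=cv2.imread('pics/scene0.png'); b=cv2.imread('pics/side0.png')
def c(im,x,y,w,h,f): return cv2.resize(im[y:y+h,x:x+w],None,fx=f,fy=f,interpolation=cv2.INTER_CUBIC)
# 4 tiles 400x300
t=[c(a,230,205,100,75+25,4)[:300*1+100,:400],c(b,325,205,100,100,4)]
u=[c(a,340,120,110,125,3.6)[:400,:400],c(b,245,105,105,110,3.8)[:400,:400]]
def p(x): return cv2.copyMakeBorder(x,0,max(0,400-x.shape[0]),0,max(0,400-x.shape[1]),cv2.BORDER_CONSTANT)[:400,:400]
m=np.vstack([np.hstack([p(t[0]),p(t[1])]),np.hstack([p(u[0]),p(u[1])])])
cv2.imwrite('pics/m1.png',cv2.resize(m,(600,600)))
cv2.imwrite('pics/m1.png',m[:, :]) if 0 else None
E
```

```text
(no output)
```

View pics/m1.png

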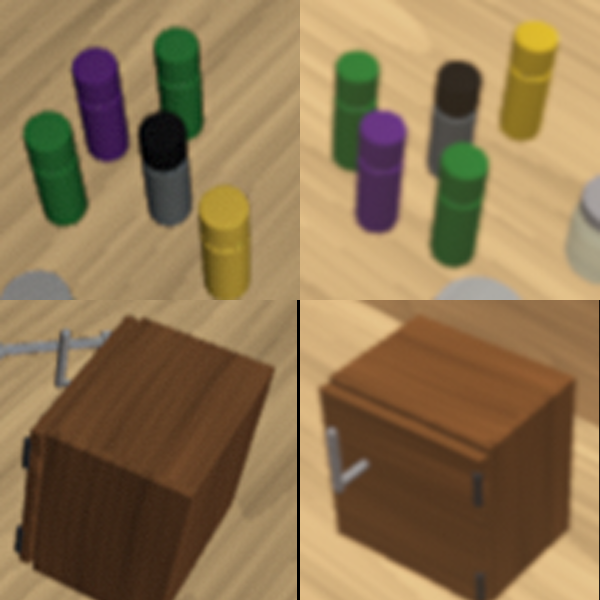

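The crops confirm that the can with a grey body and black cap is the one meant. Its cap top is at about (284,247.7) in scene and (378,230) in side. The cupboard's top corners can also be read, so I'll triangulate now.

```bash
cat > h.py <<'E'
import numpy as np
from rig import arm
from scipy.optimize import least_squares
from scipy.spatial.transform import Rotation as Ro
def cal(n):
    c=arm.get_calibration(n); f=200/np.tan(np.radians(c['vertical_fov'])/2); return c,f
def camRt(n,s=None):
    c,f=cal(n)
    if n!='wrist': return c['R'],c['t'],f,c['cx'],c['cy']
    w=s['tool_rot']; T=np.eye(4); T[:3,:3]=Ro.from_quat([w[1],w[2],w[3],w[0]]).as_matrix(); T[:3,3]=s['ee_pos']
    M=np.linalg.inv(T@c['hand_eye']); return M[:3,:3],M[:3,3],f,c['cx'],c['cy']
def proj(k,X):
    R,t,f,cx,cy=k; p=np.atleast_2d(X)@R.T+t; return p[:,:2]/p[:,2:]*f+[cx,cy]
def onz(k,px,z):
    R,t,f,cx,cy=k; d=R.T@np.array([(px[0]-cx)/f,(px[1]-cy)/f,1]); o=-R.T@t; return o+d*(z-o[2])/d[2]
E
python3 - <<'E'
from h import *
S=camRt('scene'); D=camRt('side')
for n,p in dict(can=(284,247.7),tin=(199,257),jar=(242,306),gr1=(247,248),gr2=(289,220),pur=(262,227),yel=(304,273)).items():
    print(n,onz(S,p,dict(tin=.095,jar=.085).get(n,.13)).round(3))
print('canside',onz(D,(378,230),.13).round(3),'canfoot',onz(S,(286.7,275.7),0).round(3))
for n,p in dict(gr1=(379,258),gr2=(344,227),pur=(352,247),yel=(403.5,217)).items(): print('side',n,onz(D,p,.13).round(3))
L=lambda v:[onz(k,p,.22).round(3) for k,p in v]
for r in L([(S,(353.3,168.9)),(S,(392.6,127.4)),(S,(441.1,145.9)),(S,(410.4,192.2)),(D,(256.2,133)),(D,(287.1,110.6)),(D,(341.5,133)),(D,(311,157.6))]): print(r)
E
```

```text
can [ 0.615 -0.183  0.13 ]
tin [ 0.449 -0.328  0.095]
jar [ 0.628 -0.347  0.085]
gr1 [ 0.544 -0.243  0.13 ]
gr2 [ 0.565 -0.11   0.13 ]
pur [ 0.526 -0.173  0.13 ]
yel [ 0.701 -0.205  0.13 ]
canside [ 0.615 -0.184  0.13 ] canfoot [ 0.618 -0.188  0.   ]
side gr1 [ 0.54  -0.243  0.13 ]
side gr2 [ 0.561 -0.11   0.13 ]
side pur [ 0.522 -0.17   0.13 ]
side yel [ 0.702 -0.206  0.13 ]
[0.631 0.079 0.22 ]
[0.618 0.295 0.22 ]
[0.768 0.314 0.22 ]
[0.792 0.104 0.22 ]
[0.613 0.295 0.22 ]
[0.767 0.317 0.22 ]
[0.791 0.1   0.22 ]
[0.638 0.085 0.22 ]
```

Scene and side agree on the can to within 1 mm: about (0.615, -0.183). The cupboard has yaw of about 0.115 rad and its front-right top corner at about (0.635, 0.082). Next I'll move above the door and turn the jaws along the leaf, then measure with the wrist camera.

>>> send_rows(slide=[[1.5, -1.8, 0.4], [1.5, -1.8, 0.4], [1.5, -1.8, 0.4], [1.5, -1.8, 0.4], [1.5, -1.8, 0.4], [1.5, -1.8, 0.4], [1.5, -1.8, 0.4], [1.5, -1.8, 0.4]], twist=[-8, -8, -8, -8, -8, -8, -8, -8], grip=[1, 1, 1, 1, 1, 1, 1, 1])

```text
time_s: 0.95
ee_pos: [0.3549, 0.4566, 0.2852]
tool_rot: [-0.003, 0.691, 0.723, -0.002]
ft_force: [0.3, 0.8, 0.0]
finger_gap: 0.0857
```

>>> send_rows(slide=[[1.5, -1.8, 0.4], [1.5, -1.8, 0.4], [1.5, -1.8, 0.4], [1.5, -1.8, 0.4], [1.5, -1.8, 0.4], [1.5, -1.8, 0.4], [1.5, -1.8, 0.4], [1.5, -1.8, 0.4]], twist=[-8, -8, -8, -8, -8, -8, -8, -8], grip=[1, 1, 1, 1, 1, 1, 1, 1])

```text
time_s: 1.75
ee_pos: [0.4778, 0.3053, 0.317]
tool_rot: [-0.004, 0.975, 0.224, -0.002]
ft_force: [1.4, 0.0, -0.4]
finger_gap: 0.0856
```

>>> send_rows(slide=[[1.5, -2.2, 0.3], [1.5, -2.2, 0.3], [1, -2, 0.3], [0, 0, 0], [0, 0, 0]], twist=[-7, -7, -5, 0, 0], grip=[1, 1, 1, 1, 1])

```text
time_s: 2.25
ee_pos: [0.5203, 0.2355, 0.3261]
tool_rot: [-0.004, 0.999, 0.05, -0.001]
ft_force: [0.6, -0.2, -0.6]
finger_gap: 0.0853
```

```bash
python3 - <<'E'
from h import *; import cv2, pickle
s=arm.sense(); im=arm.camera('wrist'); cv2.imwrite('pics/w1.png',im[:,:,::-1]); pickle.dump(s,open('w1.pkl','wb'))
print(s['ee_pos'],s['tool_rot'],s['ft_force'])
D=camRt('side'); print('handle top side',onz(D,(256.2,151.3),.214))
E
```

```text
[0.5203064  0.23547503 0.3261492 ] [-0.00351016  0.99875726  0.04970177 -0.00115866] [ 0.62444202 -0.15390811 -0.62467636]
handle top side [0.55575519 0.2303527  0.214     ]
```

View pics/w1.png

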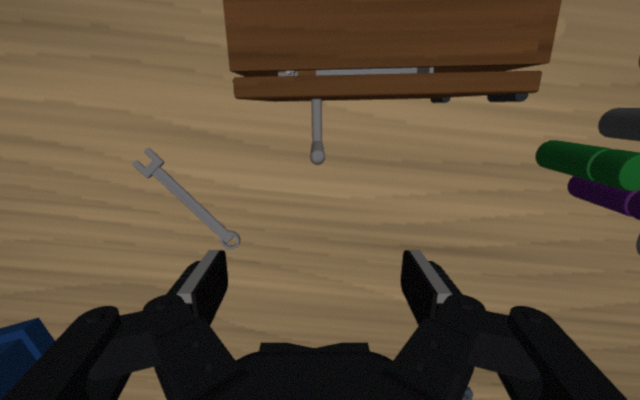

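Wrist picture: the door-top strip has its outer edge from (236,99) to (538,93). The handle bar's top is at (317,155), the body's front edge runs from (231,71) to (551,63), and the wrench is at (190,200), clear of the door.

```bash
python3 - <<'E'
from h import *; import pickle
s=pickle.load(open('w1.pkl','rb')); W=camRt('wrist',s)
q=lambda p,z:onz(W,p,z)
a,b=q((235.5,99.5),.216),q((539,93),.216); i1,i2=q((233,76),.216),q((541,71),.216)
print('outer free/hinge',a.round(4),b.round(4),np.linalg.norm(a-b)); print('inner',i1.round(4),i2.round(4))
h=q((318,154.5),.214); print('handle',h.round(4),'body',q((231,71),.22).round(4),q((551,63),.22).round(4))
u=(a-b)[:2]; u/=np.linalg.norm(u); print('leaf ang',np.degrees(np.arctan2(u[1],u[0])))
d=(h-b)[:2]; print('handle in hinge frame: along',d@u,'out',d@np.array([-u[1],u[0]]))
E
```

```text
outer free/hinge [0.5928 0.3013 0.216 ] [0.6188 0.0851 0.216 ] 0.21774259235733837
inner [0.6085 0.3034 0.216 ] [0.6331 0.0884 0.216 ]
handle [0.5588 0.2377 0.214 ] body [0.6114 0.3037 0.22  ] [0.638 0.086 0.22 ]
leaf ang 96.85112040575282
handle in hinge frame: along 0.15864824018364435 out 0.041384816524937786
```

Leaf length reads 218 mm (220 given), and the handle is 159 mm along (160 given) and 41 mm out (45 given), so it's consistent. I'll aim for the handle at about (0.557, 0.2375) and descend around the bar.

>>> send_rows(slide=[[3.7, 0.2, 0], [0, 0, -3.5], [0, 0, -3.5], [0, 0, -3.5], [0, 0, -2.5], [0, 0, 0]], twist=[1, 0, 0, 0, 0, 0], grip=[1, 1, 1, 1, 1, 1])

```text
time_s: 2.9
ee_pos: [0.5545, 0.2465, 0.1908]
tool_rot: [-0.006, 0.998, 0.069, -0.002]
ft_force: [0.5, 0.3, 0.5]
finger_gap: 0.0853
```

>>> send_rows(slide=[[0.2, -0.9, 0], [0, 0, 0]], twist=[-1, 0], grip=[1, 1])

```text
time_s: 3.1
ee_pos: [0.5565, 0.2384, 0.192]
tool_rot: [-0.007, 0.998, 0.061, -0.002]
ft_force: [0.2, -0.4, -0.5]
finger_gap: 0.0851
```

>>> send_rows(slide=[[0, 0, 0], [0, 0, 0], [0, 0, 0], [0, 0, 0], [0, 0, 0], [0, 0, 0]], twist=[0, 0, 0, 0, 0, 0], grip=[0.5, 0.3, 0.1, 0, 0, 0])

```text
time_s: 3.7
ee_pos: [0.5591, 0.2377, 0.1968]
tool_rot: [-0.007, 0.998, 0.061, 0.001]
ft_force: [0.6, -0.4, 0.2]
finger_gap: 0.0107
```

>>> send_rows(slide=[[-0.8, -0.35, 0], [-0.8, -0.35, 0], [-1.2, -0.6, 0], [-1.2, -0.7, 0]], twist=[2, 3, 5, 5], grip=[0, 0, 0, 0])

```text
time_s: 4.1
ee_pos: [0.5212, 0.2169, 0.1967]
tool_rot: [-0.006, 0.981, 0.196, 0.004]
ft_force: [3.8, -4.2, -2.2]
finger_gap: 0.0101
```

>>> send_rows(slide=[[-1.15, -0.9, 0], [-1.1, -1.0, 0], [-1.0, -1.05, 0], [-0.9, -1.15, 0], [-0.8, -1.2, 0], [-0.7, -1.3, 0]], twist=[4, 5, 5, 5, 5, 5], grip=[0, 0, 0, 0, 0, 0])

```text
time_s: 4.7
ee_pos: [0.4664, 0.1463, 0.1968]
tool_rot: [-0.004, 0.895, 0.447, 0.008]
ft_force: [7.5, -1.9, -8.3]
finger_gap: 0.0099
```

>>> send_rows(slide=[[-0.5, -1.35, 0], [-0.4, -1.4, 0], [-0.25, -1.45, 0], [-0.1, -1.45, 0], [0, -1.45, 0], [0, -1.0, 0], [0, 0, 0]], twist=[5, 5, 5, 5, 5, 3, 0], grip=[0, 0, 0, 0, 0, 0, 0])

```text
time_s: 5.4
ee_pos: [0.4558, 0.0613, 0.1967]
tool_rot: [-0.003, 0.752, 0.659, 0.011]
ft_force: [1.7, -0.3, -0.8]
finger_gap: 0.0105
```

The door stands at about 1.32 rad. I'll let go of the handle, rise, and look at the rack.

>>> send_rows(slide=[[0, 0, 0], [0, 0, 0], [0, 0, 0], [0, 0, 0]], twist=[0, 0, 0, 0], grip=[0.5, 1, 1, 1])

```text
time_s: 5.8
ee_pos: [0.4552, 0.0622, 0.1969]
tool_rot: [-0.004, 0.751, 0.66, 0.011]
ft_force: [-0.7, 0.4, 0.4]
finger_gap: 0.0682
```

>>> send_rows(slide=[[0, 0, 2], [0, 0, 4], [0, 0, 4], [0, 0, 4], [2, 1.5, 2], [2, 1.5, 0], [0, 0, 0], [0, 0, 0]], twist=[0, 0, 0, 0, 0, 0, 0, 0], grip=[1, 1, 1, 1, 1, 1, 1, 1])

```text
time_s: 6.6
ee_pos: [0.4932, 0.0945, 0.3643]
tool_rot: [-0.005, 0.751, 0.661, 0.011]
ft_force: [-1.2, -0.2, -0.3]
finger_gap: 0.0852
```

```bash
python3 - <<'E'
from h import *; import cv2, pickle
s=arm.sense(); im=arm.camera('wrist'); cv2.imwrite('pics/w2.png',im[:,:,::-1]); pickle.dump(s,open('w2.pkl','wb'))
print(s['ee_pos'],s['tool_rot'],s['ft_force'],s['joint_positions'],s['time_s'])
E
```

```text
[0.49323088 0.09447773 0.36425623] [-0.00463303  0.75058142  0.66066679  0.01120095] [-1.16608941 -0.20710033 -0.29486986] [-0.60831174  0.16514549  0.39016751  1.8160668  -0.08886923  1.15875522
 -0.31562374] 6.6
```

View pics/w2.png

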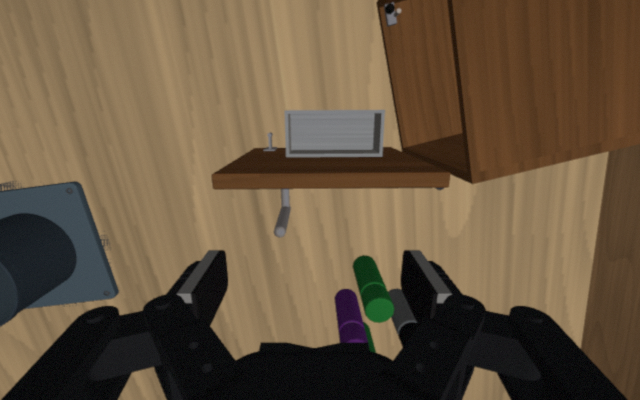

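The wrist view shows the rack rim at about (286..384, 110..157), the door-top outer edge at (214,188)–(449,187), and the handle at (281,232). The fit has only ±3 mm of play, so I'll enlarge the rack to get exact corners.

```bash
python3 - <<'E'
import cv2
im=cv2.imread('pics/w2.png')[95:195,205:465]
cv2.imwrite('pics/w2c.png',cv2.resize(im,None,fx=3,fy=3,interpolation=cv2.INTER_CUBIC))
E
```

```text
(no output)
```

View pics/w2c.png

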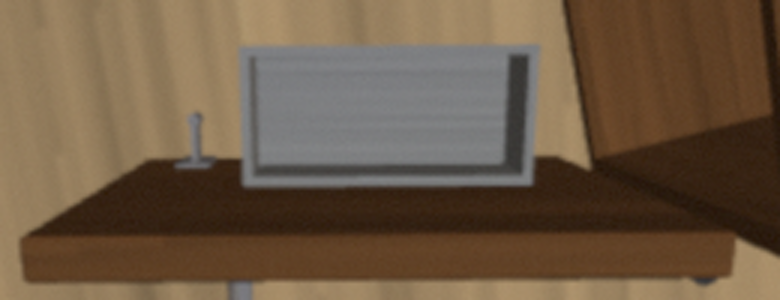

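The crop gives clean corners: rim outer TL (240,46), TR (540,45), BR (533,186), BL (242,187); door top (24,236), (735,234), (732,276), (24,280).

```bash
python3 - <<'E'
from h import *; import pickle
s=pickle.load(open('w2.pkl','rb')); W=camRt('wrist',s)
P=np.array([(240,46),(540,45),(533,186),(242,187),(24,236),(735,234),(732,276),(24,280)],float)
P=(P+.5)/3-.5+[205,95]
M=np.array([(.071,.160,.113),(.071,.040,.113),(.015,.040,.113),(.015,.160,.113),(.015,.220,.216),(.015,0,.216),(0,0,.216),(0,.220,.216)])
def X(v,M=M):
    c,n=np.cos(v[2]),np.sin(v[2]); return np.c_[v[0]+c*M[:,0]-n*M[:,1],v[1]+n*M[:,0]+c*M[:,1],M[:,2]]
for sel in (slice(0,8),slice(0,4),slice(4,8)):
    r=least_squares(lambda v:(proj(W,X(v)[sel])-P[sel]).ravel(),[.62,.085,1.43]); v=r.x
    print(v.round(4),'leaf',np.degrees(v[2])+90,'rms',np.sqrt(np.mean(r.fun**2)).round(2),'rack',X(v,np.array([[.043,.1,.072]])).round(4),'can spot',)
E
```

```text
[0.6196 0.0842 1.4455] leaf 172.81882202429733 rms 1.09 rack [[0.5258 0.1394 0.072 ]] can spot
[0.6195 0.0839 1.4458] leaf 172.836032273831 rms 0.22 rack [[0.5257 0.139  0.072 ]] can spot
[0.6197 0.0845 1.4454] leaf 172.8145879885834 rms 1.49 rack [[0.5259 0.1396 0.072 ]] can spot
```

The rack fit is tight: residual 0.22 px, rack at (0.5258, 0.1392), leaf at 172.8°. Now I'll move over the can with the jaws along about -98°, which clears all four look-alikes.

>>> send_rows(slide=[[1.0, -2.3, 0], [1.0, -2.3, 0], [1.0, -2.3, 0], [1.0, -2.3, 0], [1.0, -2.3, 0], [1.0, -2.3, 0], [1.0, -2.3, 0], [1.0, -2.3, 0]], twist=[-8, -8, -8, -8, -8, -8, -8, -8], grip=[1, 1, 1, 1, 1, 1, 1, 1])

```text
time_s: 7.45
ee_pos: [0.5662, -0.0951, 0.3598]
tool_rot: [-0.002, 0.99, 0.143, 0.009]
ft_force: [0.6, 0.1, 0.6]
finger_gap: 0.0852
```

>>> send_rows(slide=[[1.0, -2.3, 0], [1.0, -2.3, 0], [1.0, -2.3, 0], [0, 0, 0], [0, 0, 0]], twist=[-8, -8, -7, 0, 0], grip=[0.9, 0.9, 0.9, 0.9, 0.9])

```text
time_s: 7.95
ee_pos: [0.5921, -0.1715, 0.357]
tool_rot: [-0.001, 0.997, -0.071, 0.005]
ft_force: [-0.4, 0.1, -0.4]
finger_gap: 0.0767
```

>>> send_rows(slide=[[1.5, -0.8, -2.0], [0.8, -0.4, -1.0], [0, 0, 0]], twist=[0, 0, 0], grip=[0.9, 0.9, 0.9])

```text
time_s: 8.25
ee_pos: [0.6143, -0.1814, 0.326]
tool_rot: [-0.002, 0.998, -0.068, 0.005]
ft_force: [0.2, 0.1, -0.3]
finger_gap: 0.0766
```

```bash
python3 - <<'E'
from h import *; import cv2, pickle
s=arm.sense(); im=arm.camera('wrist'); pickle.dump(s,open('w3.pkl','wb'))
b=np.ascontiguousarray(im[:,:,::-1]); cv2.imwrite('pics/w3.png',b)
W=camRt('wrist',s); p=proj(W,[[.615,-.1835,.13]])[0]; print(s['ee_pos'],s['tool_rot'],p)
x,y=int(p[0])-75,int(p[1])-60; cr=b[max(y,0):y+120,x:x+150]; print(x,max(y,0))
cv2.imwrite('pics/w3c.png',cv2.resize(cr,None,fx=4,fy=4,interpolation=cv2.INTER_CUBIC))
E
```

```text
[ 0.61430867 -0.18138605  0.32598413] [-0.00217514  0.99764614 -0.06836268  0.00489803] [317.24492999 178.72767319]
242 118
```

View pics/w3c.png

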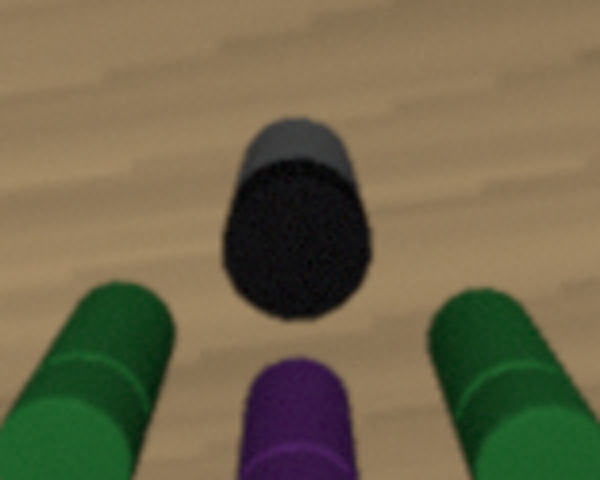

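The crop shows the black-capped grey can centred at (316,180), within about 1 px of the prediction (317,179). The greens and purple stay outside the jaws' plane. I'll descend in stages.

>>> send_rows(slide=[[0, 0, -3], [0, 0, -3], [0, 0, -3], [0, 0, -1], [0, 0, 0]], twist=[0, 0, 0, 0, 0], grip=[0.9, 0.9, 0.9, 0.9, 0.9])

```text
time_s: 8.8
ee_pos: [0.6144, -0.1786, 0.2289]
tool_rot: [-0.003, 0.998, -0.066, 0.008]
ft_force: [-0.6, -0.4, 0.6]
finger_gap: 0.0771
```

>>> send_rows(slide=[[0, -0.45, -2], [0, -0.1, -3], [0, -0.1, -3], [0, -0.1, -2.6], [0, 0, -0.6], [0, 0, 0]], twist=[0, 0, 0, 0, 0, 0], grip=[0.9, 0.9, 0.9, 0.9, 0.9, 0.9])

```text
time_s: 9.4
ee_pos: [0.6213, -0.1869, 0.1263]
tool_rot: [-0.002, 0.998, -0.064, 0.017]
ft_force: [0.9, -0.0, 0.7]
finger_gap: 0.0768
```

>>> send_rows(slide=[[-0.5, 0.35, -1.0], [-0.2, 0, 0], [0, 0, 0]], twist=[0, 0, 0], grip=[0.9, 0.9, 0.9])

```text
time_s: 9.7
ee_pos: [0.6164, -0.1837, 0.1203]
tool_rot: [-0.002, 0.998, -0.063, 0.02]
ft_force: [0.3, -0.9, -0.2]
finger_gap: 0.0767
```

>>> send_rows(slide=[[-0.2, 0, -0.4], [0, 0, 0]], twist=[0, 0], grip=[0.9, 0.9])

```text
time_s: 9.9
ee_pos: [0.6149, -0.1837, 0.1173]
tool_rot: [-0.002, 0.998, -0.063, 0.021]
ft_force: [-0.2, 0.8, -0.3]
finger_gap: 0.0769
```

>>> send_rows(slide=[[0, 0, 0], [0, 0, 0], [0, 0, 0], [0, 0, 0], [0, 0, 0], [0, 0, 0]], twist=[0, 0, 0, 0, 0, 0], grip=[0.7, 0.5, 0.3, 0.2, 0.2, 0.2])

```text
time_s: 10.5
ee_pos: [0.6152, -0.1838, 0.118]
tool_rot: [-0.002, 0.998, -0.063, 0.021]
ft_force: [-0.3, 0.4, 1.0]
finger_gap: 0.0408
```

>>> send_rows(slide=[[0, 0, 1], [0, 0, 3], [0, 0, 4], [0, 0, 4], [0, 0, 4], [0, 0, 4], [0, 0, 4], [0, 0, 2]], twist=[0, 0, 0, 0, 0, 0, 0, 0], grip=[0, 0, 0, 0, 0, 0, 0, 0])

```text
time_s: 11.3
ee_pos: [0.6077, -0.1823, 0.3845]
tool_rot: [-0.003, 0.998, -0.065, 0.014]
ft_force: [0.8, -0.1, -3.3]
finger_gap: 0.0406
```

>>> send_rows(slide=[[-0.75, 2.6, 0], [-0.75, 2.6, 0], [-0.75, 2.6, 0], [-0.75, 2.6, 0], [-0.75, 2.6, 0], [-0.75, 2.6, 0], [-0.75, 2.6, 0], [-0.75, 2.6, 0]], twist=[7, 7, 7, 7, 7, 7, 7, 7], grip=[0, 0, 0, 0, 0, 0, 0, 0])

```text
time_s: 12.1
ee_pos: [0.542, 0.0241, 0.3914]
tool_rot: [-0.008, 0.906, 0.422, 0.015]
ft_force: [0.4, 0.8, -2.5]
finger_gap: 0.0406
```

>>> send_rows(slide=[[-0.3, 2.2, 0], [-0.3, 2.2, 0], [-0.3, 2.2, 0], [-0.3, 2.2, -0.5], [-0.3, 2.2, -0.5], [0, 0, 0], [0, 0, 0]], twist=[6.5, 6.5, 6.5, 6.5, 6, 0, 0], grip=[0, 0, 0, 0, 0, 0, 0])

```text
time_s: 12.8
ee_pos: [0.5219, 0.1394, 0.3823]
tool_rot: [-0.013, 0.746, 0.666, 0.011]
ft_force: [0.3, -1.5, -2.0]
finger_gap: 0.0402
```

```bash
python3 - <<'E'
from h import *; import cv2, pickle
s=arm.sense(); im=arm.camera('wrist'); pickle.dump(s,open('w4.pkl','wb'))
b=np.ascontiguousarray(im[:,:,::-1]); cv2.imwrite('pics/w4.png',b)
R=Ro.from_quat(np.roll(s['tool_rot'],-1)).as_matrix()
print(s['ee_pos'],s['tool_rot'],'yang',np.degrees(np.arctan2(R[1,1],R[0,1])),'z',R[:,2])
s3=[-.002,.998,-.063,.021]; R0=Ro.from_quat(np.roll(s3,-1)).as_matrix()
up=R@R0.T@[0,0,1]; print('can axis',up)  # can was vertical at grasp
off=np.array([.6143-.6152,-.1835+.1838,-.118]); print('foot offset now',R@R0.T@off, 'foot',s['ee_pos']+R@R0.T@off)
a=arm.camera('side'); cv2.imwrite('pics/s4.png',a[:,:,::-1])
E
```

```text
[0.52188451 0.13943011 0.38227714] [-0.01270588  0.74594949  0.66579485  0.01073003] yang -6.494784819256617 z [-9.10900102e-04  3.32438970e-02 -9.99446854e-01]
can axis [-9.67913802e-04  8.89234649e-03  9.99959994e-01]
foot offset now [-0.00017439 -0.00195298 -0.11798752] foot [0.52171012 0.13747713 0.26428961]
```

View pics/w4.png

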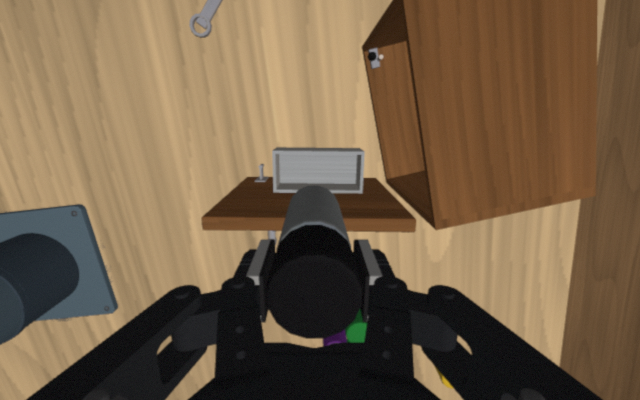

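The wrist view shows the can upright in the jaws. The rim runs from (274,149) to (363,192), and the can's lower far edge is at about (314,186). I'll check the rack fit and the can foot against this picture.

```bash
python3 - <<'E'
from h import *; import pickle
s=pickle.load(open('w4.pkl','rb')); W=camRt('wrist',s)
def X(v,M):
    c,n=np.cos(v[2]),np.sin(v[2]); return np.c_[v[0]+c*M[:,0]-n*M[:,1],v[1]+n*M[:,0]+c*M[:,1],M[:,2]]
v=[.6195,.0840,1.4456]
M=np.array([(.071,.160,.113),(.071,.040,.113),(.015,.040,.113),(.015,.160,.113),(.015,.220,.216),(.015,0,.216),(0,0,.216),(0,.220,.216)])
print(proj(W,X(v,M)).round(1))
t=np.linspace(0,2*np.pi,200)
for nm,c in (('foot',[.52171,.13748,.2643]),('top',[.5217+.0,.1386,.3943])):
    q=proj(W,np.c_[c[0]+.021*np.cos(t),c[1]+.021*np.sin(t),0*t+c[2]]); print(nm,'rows',q[:,1].min(),q[:,1].max(),'cols',q[:,0].min(),q[:,0].max())
E
python3 - <<'E'
import cv2
im=cv2.imread('pics/w4.png')[135:345,190:430]
cv2.imwrite('pics/w4c.png',cv2.resize(im,None,fx=2.8,fy=2.8,interpolation=cv2.INTER_CUBIC))
E
```

```text
[[271.9 150.3]
 [364.6 151.4]
 [362.2 193.3]
 [273.  192.1]
 [199.9 216.6]
 [417.3 219.3]
 [415.7 233.1]
 [201.2 230.5]]
foot rows 183.24847149817876 231.4389918023693 cols 289.88089094324897 340.3249357254799
top rows 252.88000940505134 342.28315111044503 cols 263.7593226765025 365.9455171534194
```

View pics/w4c.png

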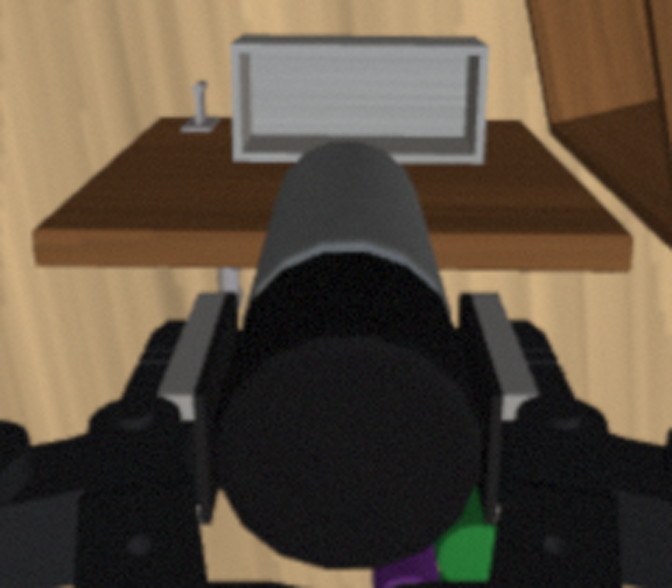

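The rack fit still predicts the rim to about 1 px. The foot's far edge is about 2 px nearer the door than computed, so I take its y as about 0.137. I'll descend to just above the rim, then recheck.

>>> send_rows(slide=[[0.4, 0.2, -2], [0, 0, -3], [0, 0, -3], [0, 0, -3], [0, 0, -2], [0, 0, 0], [0, 0, 0]], twist=[-0.5, 0, 0, 0, 0, 0, 0], grip=[0, 0, 0, 0, 0, 0, 0])

```text
time_s: 13.6
ee_pos: [0.529, 0.1333, 0.2521]
tool_rot: [-0.01, 0.755, 0.655, 0.014]
ft_force: [-0.5, 1.3, -2.0]
finger_gap: 0.0408
```

```bash
cat >> h.py <<'E'
def foot(s):
    R=Ro.from_quat(np.roll(s['tool_rot'],-1)).as_matrix(); R0=Ro.from_quat([.998,-.063,.021,-.002]).as_matrix()
    return s['ee_pos']+R@R0.T@np.array([-.0009,.0003,-.118]), R@R0.T@[0,0,1]
E
python3 - <<'E'
from h import *
s=arm.sense(); f,a=foot(s); print('tcp',s['ee_pos'],'foot',f.round(4),'axis',a.round(4),s['ft_force'])
E
```

```text
tcp [0.52902296 0.13334795 0.25205118] foot [0.5297 0.1314 0.1341] axis [-0.0082  0.0093  0.9999] [-0.53890904  1.32067872 -1.98803803]
```

>>> send_rows(slide=[[-0.2, 0.85, -0.3], [0, 0, 0], [0, 0, 0]], twist=[0, 0, 0], grip=[0, 0, 0])

```text
time_s: 13.9
ee_pos: [0.5289, 0.1424, 0.2523]
tool_rot: [-0.009, 0.756, 0.655, 0.016]
ft_force: [0.2, 0.2, -2.9]
finger_gap: 0.0408
```

```bash
python3 - <<'E'
from h import *; import cv2,pickle
s=arm.sense(); f,a=foot(s); print('tcp',s['ee_pos'],'foot',f.round(4),'axis',a.round(4),s['ft_force'])
b=arm.camera('wrist')[:,:,::-1]; pickle.dump(s,open('w5.pkl','wb')); cv2.imwrite('pics/w5.png',b)
W=camRt('wrist',s); print(proj(W,[[.5258,.1392,.113],list(f)]))
c=b[150:350,200:440]; cv2.imwrite('pics/w5c.png',cv2.resize(c,None,fx=3,fy=3,interpolation=cv2.INTER_CUBIC))
E
```

```text
tcp [0.52893913 0.14240322 0.2522956 ] foot [0.5302 0.1406 0.1343] axis [-0.0134  0.0076  0.9999] [ 0.19691384  0.16867435 -2.93763904]
[[310.22348965 203.05563301]
 [315.12830549 207.86231922]]
```

View pics/w5c.png

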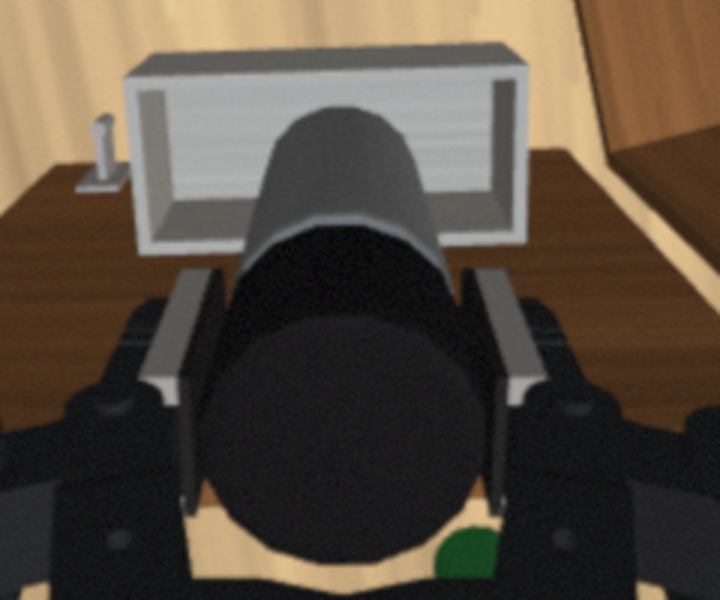

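The crop shows the can foot's far edge at row 107 (185.7 full), the rim's far outer edge at about row 70 (173) and near outer edge at about 247 (232). I'll compute the relative offset.

```bash
python3 - <<'E'
from h import *; import pickle
s=pickle.load(open('w5.pkl','rb')); W=camRt('wrist',s); f,a=foot(s)
v=[.6195,.0840,1.4456]
def X(M):
    M=np.atleast_2d(M);c,n=np.cos(v[2]),np.sin(v[2]); return np.c_[v[0]+c*M[:,0]-n*M[:,1],v[1]+n*M[:,0]+c*M[:,1],M[:,2]]
print('rim corners crop', ((proj(W,X([(.071,.160,.113),(.071,.040,.113),(.015,.040,.113),(.015,.160,.113)]))-[200,150]+.5)*3-.5).round(1))
t=np.linspace(0,2*np.pi,400)
for dy in (0,-.002,-.004):
  for dz in (0,-.003):
    q=proj(W,np.c_[f[0]+.021*np.cos(t),f[1]+dy+.021*np.sin(t),0*t+f[2]+dz]); print(dy,dz,'foot far row crop',((q[:,1].min()-150+.5)*3-.5).round(1))
d=f-X((.043,.1,.072))[0]; c,n=np.cos(v[2]),np.sin(v[2]); print('foot in rack frame x,y',c*d[0]+n*d[1],-n*d[0]+c*d[1])
E
```

```text
rim corners crop [[124.3  72.6]
 [533.7  64.7]
 [526.9 243.4]
 [139.  251.2]]
0 0 foot far row crop 100.6
0 -0.003 foot far row crop 98.3
-0.002 0 foot far row crop 107.7
-0.002 -0.003 foot far row crop 105.3
-0.004 0 foot far row crop 114.8
-0.004 -0.003 foot far row crop 112.3
foot in rack frame x,y 0.002022788325529744 -0.004335926743771341
```

Measured against the rim, the foot is centred to about 0.6 mm across the rack. I'll lower in small steps, watching drift and force.

>>> send_rows(slide=[[0, 0, -0.8], [0, 0, -0.8], [0, 0, 0]], twist=[0, 0, 0], grip=[0, 0, 0])

```text
time_s: 14.25
ee_pos: [0.5292, 0.1429, 0.2357]
tool_rot: [-0.009, 0.755, 0.655, 0.017]
ft_force: [-0.2, 0.1, -2.1]
finger_gap: 0.0411
```

```bash
python3 - <<'E'
from h import *
s=arm.sense(); f,a=foot(s); print('tcp',s['ee_pos'],'foot',f.round(4),'axis',a.round(4),s['ft_force'])
E
```

```text
tcp [0.52920223 0.14285194 0.23573407] foot [0.5306 0.1412 0.1178] axis [-0.0147  0.0066  0.9999] [-0.19888564  0.0784683  -2.07113066]
```

>>> send_rows(slide=[[0, -0.07, -0.8], [0, 0, -0.8], [0, 0, 0]], twist=[0, 0, 0], grip=[0, 0, 0])

```text
time_s: 14.55
ee_pos: [0.5289, 0.1418, 0.2177]
tool_rot: [-0.009, 0.756, 0.655, 0.016]
ft_force: [0.1, -1.3, -3.4]
finger_gap: 0.0409
```

```bash
python3 - <<'E'
from h import *
s=arm.sense(); f,a=foot(s); print('tcp',s['ee_pos'],'foot',f.round(4),'axis',a.round(4),s['ft_force'])
E
```

```text
tcp [0.52886617 0.1417996  0.21771689] foot [0.5302 0.1401 0.0997] axis [-0.0136  0.0072  0.9999] [ 0.06056323 -1.25800608 -3.44327574]
```

Inside the rim with no upward force. Continuing down.

>>> send_rows(slide=[[0, 0, -0.8], [0, 0, -0.8], [0, 0, 0]], twist=[0, 0, 0], grip=[0, 0, 0])

```text
time_s: 14.85
ee_pos: [0.5288, 0.1417, 0.2]
tool_rot: [-0.009, 0.756, 0.655, 0.016]
ft_force: [1.1, -0.6, -3.2]
finger_gap: 0.0409
```

>>> send_rows(slide=[[0, 0, -0.4], [0, 0, 0]], twist=[0, 0], grip=[0, 0])

```text
time_s: 15.05
ee_pos: [0.5288, 0.1417, 0.1956]
tool_rot: [-0.009, 0.756, 0.655, 0.016]
ft_force: [0.3, 0.1, -2.7]
finger_gap: 0.0408
```

>>> send_rows(slide=[[0, 0, -0.3], [0, 0, 0]], twist=[0, 0], grip=[0, 0])

```text
time_s: 15.25
ee_pos: [0.5291, 0.1418, 0.1926]
tool_rot: [-0.009, 0.756, 0.655, 0.016]
ft_force: [-1.1, 0.1, -3.9]
finger_gap: 0.0408
```

>>> send_rows(slide=[[0, 0, -0.2], [0, 0, 0]], twist=[0, 0], grip=[0, 0])

```text
time_s: 15.45
ee_pos: [0.5293, 0.1419, 0.1907]
tool_rot: [-0.009, 0.756, 0.655, 0.017]
ft_force: [-0.5, -1.1, -2.1]
finger_gap: 0.0406
```

>>> send_rows(slide=[[0, 0, -0.15], [0, 0, 0]], twist=[0, 0], grip=[0, 0])

```text
time_s: 15.65
ee_pos: [0.5301, 0.1421, 0.19]
tool_rot: [-0.008, 0.756, 0.655, 0.018]
ft_force: [-0.3, 0.5, -2.2]
finger_gap: 0.0406
```

>>> send_rows(slide=[[0, 0, -0.15], [0, 0, 0]], twist=[0, 0], grip=[0, 0])

```text
time_s: 15.85
ee_pos: [0.5311, 0.1427, 0.1901]
tool_rot: [-0.009, 0.756, 0.655, 0.019]
ft_force: [0.1, -1.3, -2.1]
finger_gap: 0.0406
```

>>> send_rows(slide=[[-0.1, -0.05, -0.3], [0, 0, 0]], twist=[0, 0], grip=[0, 0])

```text
time_s: 16.05
ee_pos: [0.5324, 0.1435, 0.1904]
tool_rot: [-0.008, 0.756, 0.654, 0.022]
ft_force: [0.3, -0.1, -4.2]
finger_gap: 0.0411
```

```bash
python3 - <<'E'
from h import *
s=arm.sense(); f,a=foot(s); print('tcp',s['ee_pos'],'foot',f.round(4),'axis',a.round(4),s['ft_force'],s['ft_torque'])
E
```

```text
tcp [0.53235583 0.14351866 0.19038718] foot [0.5347 0.1425 0.0724] axis [-2.290e-02  8.000e-04  9.997e-01] [ 0.32915213 -0.08819643 -4.17899596] [-0.04459455  0.02012486 -0.01355699]
```

```bash
python3 - <<'E'
from h import *; import cv2
s=arm.sense(); print(s['joint_positions'].round(3)); f,a=foot(s)
im=arm.camera('side')[:,:,::-1]; cv2.imwrite('pics/s5.png',im)
D=camRt('side'); print(proj(D,[f,f+a*.13,[.5258,.1392,.113]]))
E
```

```text
[-0.58   0.452  0.325  1.9   -0.244  0.792 -0.261]
[[274.6464918  203.3211395 ]
 [270.59718235 170.99966076]
 [272.23317949 195.57632886]]
```

The foot height computes to 0.0724, on the 0.072 floor, and z has stopped going down. I'll release gently and rise.

>>> send_rows(slide=[[0, 0, 0], [0, 0, 0], [0, 0, 0], [0, 0, 0], [0, 0, 0]], twist=[0, 0, 0, 0, 0], grip=[0.53, 0.6, 0.75, 0.9, 0.9])

```text
time_s: 16.6
ee_pos: [0.5323, 0.1429, 0.1894]
tool_rot: [-0.008, 0.756, 0.654, 0.021]
ft_force: [-0.0, 0.5, -0.3]
finger_gap: 0.0773
```

>>> send_rows(slide=[[0, 0, 1], [0, 0, 3], [0, 0, 4], [0, 0, 4], [0, 0, 4], [0, 0, 0]], twist=[0, 0, 0, 0, 0, 0], grip=[0.9, 0.9, 0.9, 0.9, 0.9, 0.9])

```text
time_s: 17.2
ee_pos: [0.5305, 0.1415, 0.3579]
tool_rot: [-0.008, 0.756, 0.654, 0.021]
ft_force: [0.6, -0.5, -0.0]
finger_gap: 0.077
```

```bash
python3 - <<'E'
from h import *; import cv2,pickle
s=arm.sense(); print(s['ee_pos'],s['tool_rot'],s['time_s'])
b=arm.camera('wrist')[:,:,::-1]; pickle.dump(s,open('w6.pkl','wb')); cv2.imwrite('pics/w6.png',b)
W=camRt('wrist',s); print(proj(W,[[.5258,.1392,.113],[.5258,.1392,.202]]))
E
```

```text
[0.53054251 0.14153073 0.35788131] [-0.00777926  0.75620483  0.65396293  0.02064518] 17.2
[[307.65418504 179.88018845]
 [307.27810219 198.43234983]]
```

View pics/w6.png

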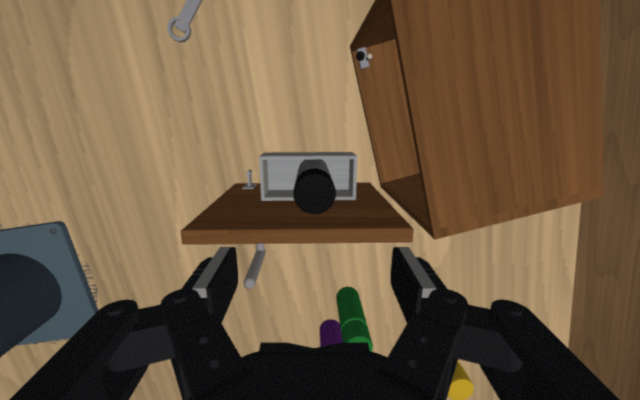

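The can stands in the rack with its cap at about (314,192), and the rim spans (261..356, 153..200). I'll quantify that.

```bash
python3 - <<'E'
from h import *; import pickle,cv2
s=pickle.load(open('w6.pkl','rb')); W=camRt('wrist',s)
M=np.array([(.071,.160,.113),(.071,.040,.113),(.015,.040,.113),(.015,.160,.113),(0,0,.216),(0,.220,.216)])
P=np.array([(260.5,153.5),(356.5,152.5),(356,199.5),(261.5,200),(412,240.5),(183,242.5)])
def X(v,M=M):
    c,n=np.cos(v[2]),np.sin(v[2]); return np.c_[v[0]+c*M[:,0]-n*M[:,1],v[1]+n*M[:,0]+c*M[:,1],M[:,2]]
r=least_squares(lambda a:(proj(W,X([.6195,.084,a[0]]))-P).ravel(),[1.44]); v=[.6195,.084,r.x[0]]; print(v,r.fun.round(1), 'theta',v[2]-.119)
im=cv2.imread('pics/w6.png').max(2)[140:225,270:360]
m=(im<45).astype(np.uint8); n,l,st,c=cv2.connectedComponentsWithStats(m); k=1+st[1:,4].argmax(); print(st[k]+[270,140,0,0,0],c[k]+[270,140])
x,y,w,h=st[k][:4]+[270,140,0,0]
p=(x+w/2-.5,y+h-w*.48); T=onz(W,p,.202); d=T-X(v,np.array([[.043,.1,.072]]))[0]; cc,ss=np.cos(v[2]),np.sin(v[2])
print('cap px',p,'top',T,'in rack',cc*d[0]+ss*d[1],-ss*d[0]+cc*d[1],'expected w',.042*302/np.linalg.norm(W[0]@T+W[1]))
E
```

```text
[0.6195, 0.084, np.float64(1.4142993934991723)] [-1.1  0.9  1.3  2.8 -0.3  0.  -0.6 -1.1  1.2  3.  -2.7  0. ] theta 1.2952993934991723
[ 294  168   42   46 1536] [314.01692708 191.00520833]
cap px (np.float64(314.5), np.float64(193.84)) top [0.53328941 0.1426581  0.202     ] in rack 0.0015045706936851078 -0.0057005775699349856 expected w 44.593520070395876
```

Checks out: the can top is 1.5 mm across and -5.7 mm along in the rack frame, upright and let go, with the door at about 1.30 rad. Now I'll go round to the outer face with closed fingers, near the push spot.

>>> send_rows(slide=[[-2.2, -1.2, 0], [-2.2, -1.2, 0], [-2.2, -1.2, 0], [-2.2, -1.2, 0], [-2.2, -1.3, 0], [0, 0, 0], [0, 0, 0]], twist=[0, 0, 0, 0, 0, 0, 0], grip=[0.5, 0.2, 0, 0, 0, 0, 0])

```text
time_s: 17.95
ee_pos: [0.4118, 0.0778, 0.3506]
tool_rot: [-0.01, 0.756, 0.654, 0.015]
ft_force: [1.4, 0.3, 0.2]
finger_gap: -0.0
```

>>> send_rows(slide=[[0.6, 0, -2], [0, 0, -3], [0, 0, -3], [0, 0, -3], [0, 0, -1.5], [0, 0, 0]], twist=[0, 0, 0, 0, 0, 0], grip=[0, 0, 0, 0, 0, 0])

```text
time_s: 18.55
ee_pos: [0.4213, 0.08, 0.2202]
tool_rot: [-0.009, 0.755, 0.655, 0.015]
ft_force: [-0.3, 0.2, 1.6]
finger_gap: -0.0001
```

>>> send_rows(slide=[[0, 0, -1.5], [0, 0, -0.7], [0.1, 1.0, 0], [0.1, 1.0, 0], [0, 0, 0]], twist=[0, 0, 0, 0, 0], grip=[0, 0, 0, 0, 0])

```text
time_s: 19.05
ee_pos: [0.4266, 0.1032, 0.1996]
tool_rot: [-0.008, 0.755, 0.656, 0.017]
ft_force: [0.1, -0.8, 0.4]
finger_gap: -0.0001
```

>>> send_rows(slide=[[0.05, 1.0, 0], [0.2, 1.2, 0], [0.3, 1.3, 0], [0.4, 1.3, 0], [0.5, 1.3, 0], [0.6, 1.25, 0]], twist=[-3, -4, -4, -4, -4, -4], grip=[0, 0, 0, 0, 0, 0])

```text
time_s: 19.65
ee_pos: [0.4479, 0.1781, 0.2028]
tool_rot: [-0.004, 0.874, 0.485, 0.019]
ft_force: [-0.7, -1.7, 0.0]
finger_gap: -0.0001
```

>>> send_rows(slide=[[0.65, 1.2, -0.05], [0.75, 1.15, -0.05], [0.85, 1.1, -0.05], [0.9, 1.0, -0.05], [1.0, 0.95, -0.05], [1.05, 0.85, -0.05]], twist=[-4, -4, -4, -4, -4, -4], grip=[0, 0, 0, 0, 0, 0])

```text
time_s: 20.25
ee_pos: [0.5011, 0.2443, 0.2031]
tool_rot: [0.001, 0.958, 0.286, 0.019]
ft_force: [-0.7, -0.9, 0.7]
finger_gap: -0.0003
```

>>> send_rows(slide=[[0.83, 0.6, -0.05], [0.87, 0.55, -0.05], [0.9, 0.5, -0.05], [0.92, 0.45, -0.05], [0.9, 0.4, -0.05], [0.7, 0.25, 0]], twist=[-3, -3, -3, -3, -3, -3], grip=[0, 0, 0, 0, 0, 0])

```text
time_s: 20.85
ee_pos: [0.5534, 0.2762, 0.2037]
tool_rot: [0.003, 0.992, 0.128, 0.019]
ft_force: [-0.7, 0.2, 0.0]
finger_gap: -0.0
```

>>> send_rows(slide=[[0.7, 0.2, 0], [0.7, 0.18, 0], [0.5, 0.1, 0], [0, 0, 0]], twist=[-3, -2, -2, 0], grip=[0, 0, 0, 0])

```text
time_s: 21.25
ee_pos: [0.5734, 0.2838, 0.2053]
tool_rot: [0.004, 0.998, 0.065, 0.019]
ft_force: [0.6, 0.4, 0.7]
finger_gap: 0.0002
```

>>> send_rows(slide=[[0.3, 0.04, 0], [0.3, 0.04, 0], [0, 0, 0]], twist=[0, 0, 0], grip=[0, 0, 0])

```text
time_s: 21.55
ee_pos: [0.5777, 0.2848, 0.2054]
tool_rot: [0.004, 0.998, 0.067, 0.017]
ft_force: [-2.2, -0.6, 1.7]
finger_gap: 0.0002
```

>>> send_rows(slide=[[0.25, 0.03, 0], [0, 0, 0]], twist=[0, 0], grip=[0, 0])

```text
time_s: 21.75
ee_pos: [0.5779, 0.2849, 0.2053]
tool_rot: [0.004, 0.998, 0.067, 0.014]
ft_force: [-2.5, -0.2, 1.2]
finger_gap: 0.0004
```

>>> send_rows(slide=[[0.2, 0.02, 0], [0, 0, 0]], twist=[0, 0], grip=[0, 0])

```text
time_s: 21.95
ee_pos: [0.5781, 0.2849, 0.2052]
tool_rot: [0.004, 0.998, 0.068, 0.012]
ft_force: [-2.4, -0.8, 2.4]
finger_gap: -0.0002
```

>>> send_rows(slide=[[0.4, 0.05, 0]], twist=[0], grip=[0])

```text
time_s: 22.05
ee_pos: [0.5797, 0.2852, 0.205]
tool_rot: [0.004, 0.998, 0.068, 0.009]
ft_force: [-16.0, -3.2, 10.5]
finger_gap: -0.0002
```

>>> send_rows(slide=[[0.4, 0.05, 0]], twist=[0], grip=[0])

```text
time_s: 22.15
ee_pos: [0.5804, 0.2854, 0.2047]
tool_rot: [0.004, 0.998, 0.068, 0.005]
ft_force: [-15.6, -2.9, 11.2]
finger_gap: 0.0
```

>>> send_rows(slide=[[0.45, 0.05, 0]], twist=[0], grip=[0])

```text
time_s: 22.25
ee_pos: [0.5817, 0.2856, 0.2043]
tool_rot: [0.004, 0.998, 0.069, 0.001]
ft_force: [-11.7, -2.3, 7.6]
finger_gap: 0.0003
```

>>> send_rows(slide=[[0.45, 0.05, 0]], twist=[0], grip=[0])

```text
time_s: 22.35
ee_pos: [0.5849, 0.286, 0.2042]
tool_rot: [0.004, 0.998, 0.069, -0.001]
ft_force: [-12.4, -2.9, 8.8]
finger_gap: -0.0003
```

The force peaked at about 16 N and then fell as the fingers advanced another 4 mm, so it has likely snapped. I'll back off and measure the door angle with the wrist camera.

>>> send_rows(slide=[[-0.3, 0, 0], [-1.5, 0, 0], [-2.5, 0, 0], [0, 0, 4], [0, -1, 4], [-0.5, -3, 4], [0, 0, 0], [0, 0, 0]], twist=[0, 0, 0, 0, 0, 0, 0, 0], grip=[0, 0, 0, 0, 0, 0, 0, 0])

```text
time_s: 23.15
ee_pos: [0.5392, 0.2454, 0.328]
tool_rot: [0.003, 0.998, 0.069, 0.005]
ft_force: [0.5, 0.5, -0.8]
finger_gap: -0.0003
```

```bash
python3 - <<'E'
from h import *; import cv2,pickle
s=arm.sense(); print(s['ee_pos'],s['tool_rot'],s['time_s'],s['ft_force'])
b=arm.camera('wrist')[:,:,::-1]; pickle.dump(s,open('w7.pkl','wb')); cv2.imwrite('pics/w7.png',b)
side=arm.camera('side')[:,:,::-1]; cv2.imwrite('pics/s7.png',side)
s0=cv2.imread('pics/side0.png')
c=lambda i,x,y,w,h,f: cv2.resize(i[y:y+h,x:x+w],None,fx=f,fy=f,interpolation=cv2.INTER_CUBIC)
top=np.hstack([c(s0,245,105,110,112,2.2),c(side,245,105,110,112,2.2),c(cv2.imread('pics/scene0.png'),0,0,1,1,1).repeat(246,0).repeat(2,1)])
bot=c(b,190,20,400,175,2); 
H=np.zeros((600,800,3),np.uint8); H[:top.shape[0],:top.shape[1]]=top[:246]; H[250:250+bot.shape[0]]=bot[:350]
cv2.imwrite('pics/m7.png',H)
W=camRt('wrist',s); a=np.radians(96.85)-np.pi/2
for th in (0,.025):
    v=[.6195,.084,.119+th]; c_,n=np.cos(v[2]),np.sin(v[2]); M=np.array([(0,0,.216),(0,.22,.216),(-.045,.16,.214)])
    print(th,proj(W,np.c_[v[0]+c_*M[:,0]-n*M[:,1],v[1]+n*M[:,0]+c_*M[:,1],M[:,2]]).round(1))
E
```

```text
[0.53919771 0.24544169 0.3279817 ] [0.00328619 0.99756942 0.0693848  0.00549542] 23.15 [ 0.46066482  0.50066393 -0.79958095]
0 [[539.4 131.4]
 [248.4 125.6]
 [326.4 184.7]]
0.025 [[539.4 131.4]
 [248.8 133.1]
 [327.7 189.5]]
```

View pics/m7.png

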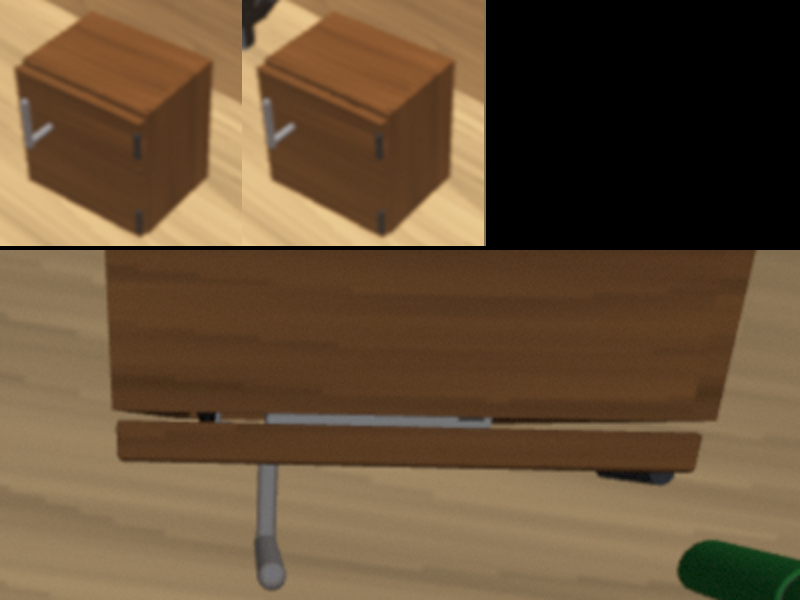

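The last view shows the door's outer top edge at about (250.5,125) free and (537,131) hinge. Shut predicts (248,125.6) and (539,131.4), and an unsnapped door would put the free corner at row 133 or more, so it reads as shut. One numeric cross-check with the side camera against the starting picture, then I'll hand in if it agrees.

```bash
python3 - <<'E'
from h import *; import cv2
a=cv2.cvtColor(cv2.imread('pics/side0.png'),cv2.COLOR_BGR2GRAY).astype(np.float32)
b=cv2.cvtColor(arm.camera('side')[:,:,::-1].copy(),cv2.COLOR_BGR2GRAY).astype(np.float32)
for n,(x,y,w,h) in dict(handle=(248,140,32,32),dooredge=(250,125,32,64),tin=(360,290,48,60),jar=(410,260,36,40),wrench=(185,170,28,48),hinge_side=(290,140,48,64)).items():
    g=np.hanning(h)[:,None]*np.hanning(w); sh,r=cv2.phaseCorrelate(a[y:y+h,x:x+w],b[y:y+h,x:x+w],g.astype(np.float32)); print(n,np.round(sh,2),round(r,2))
D=camRt('side')
for th in (0,.025):
    v=.119+th; c,n=np.cos(v),np.sin(v); print(th,proj(D,[[.6195-c*.045-n*.16,.084-n*.045+c*.16,.19]]))
s=arm.sense(); print(s['time_s'],s['ft_force'])
ok=input if 0 else None
E
```

```text
handle [-0.07 -0.17] 1.0
dooredge [-0.02 -0.1 ] 1.0
tin [ 0.02 -0.08] 0.85
jar [-0.2   0.12] 0.89
wrench [-0.21 -0.15] 0.86
hinge_side [-0.26 -0.17] 0.91
0 [[255.44453637 156.71176416]]
0.025 [[254.84161874 157.51642908]]
23.3 [ 0.44632119 -0.20482493 -1.74182067]
```

```bash
python3 -c "
from rig import arm
print(arm.finish_job())"
```

```text
the job is handed in; nothing more can be done
None
```

I opened the door through its catch, stood the grey, black-capped can in the door rack, and pushed the door shut until it appeared to snap. I handed the job in at about 23 s of the 72 s allowed; it reports no verdict.

- **Opening:** I pulled the door by its handle to about 1.32 rad and let go. The camera put it at about 1.30 rad after the can was placed.
- **Can:** I lowered it until its foot computed to 72.4 mm against the 72 mm rack floor, then let go. It stood upright, about 1.5 mm off centre across the rack and 6 mm along it. I can't confirm it after closing, because the shut door hides it.
- **Closing:** The highest push reading was about 16 N sideways (about 20 N including the upward part), and it fell as the door moved on. In the wrist picture the free top corner is at row 125; a shut door predicts 125.6, and one sprung back at 0.025 rad predicts 133.
- **Side camera:** The handle and door edge matched the starting picture to within 0.2 px. That is only a weak check, since an unsnapped door would shift them by just 1 px.
- **Bystanders:** The tin, jar and wrench had moved by no more than about 0.3 px in the side camera. The fingers were clear of everything when I handed in.

Two things disagreed along the way:
- **Tool drift:** The tool drifted up to about 9 mm during some descents; I corrected it each time.
- **Set-down force:** The force reading never clearly showed the can touching the rack floor, so I relied on the computed height and the arm stopping.

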